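Zero the counter scale and lock its screw

TASK

The counter scale's needle rests off zero although its pan is empty. Slacken the lock nut on the zero screw, turn the screw until the needle points to the broad zero mark, then tighten the lock nut again so that the setting holds. Keep off the pan, and leave the clay toys, the dish of marbles and the mug standing where they are.

Things in the scene. Friction and masses are not known exactly. Their poses are not given: they have to be found in the camera images.
- scale: counter dial scale, fixed, grey-green enamel, 300 mm deep (x), 240 wide (y), flat top at 163; origin: centre of its underside. x points from its low sloping front to the pan at its back, z up. Front: a 45 mm lip at x = -150 mm, then a flat panel climbing at 32 degrees for 222 mm; its normal leans 32 degrees from vertical towards the scale's -x. Zero screw and dial stand on the panel, on y = 0
- pan: steel weighing tray of the scale, 160 x 280 mm, at the scale's back above its flat top, rim 229 mm above the counter, front rim 35 mm behind the scale's origin; origin at the centre of its underside
- dial_center (a point): centre of the round white dial (124 mm across, rim and glass 11.5 mm proud of the panel), 150 mm up the panel from its lower edge, 110 mm uphill of the screw axis; frame as the scale's. Fine lines every 0.1 rad, one broad zero mark at the uphill end
- zero_mark (a point): the broad black zero mark on the dial, 52 mm uphill of the dial's centre; the needle's tip lies over it at zero
- nut (a joint): turn of the lock nut in rad, seen looking down on the screw head: positive anticlockwise (loosening), about 0 = tight as found, range -0.3 (hard stop) to 2.6. Turns with 0.2 N m and stays where left; screw free above 0.35. Tightening bites from 0.3, stiffens to 0.35 N m; tight below 0.12. It does not shift along its axis nor turn the screw
- nut_center (a point): centre of the brass hexagon lock nut, on the screw axis, 31 mm out from the panel (nut from 24 to 38 mm out, on a steel boss 21 mm across, 28 mm at its foot): 30 mm across flats, 34.6 across corners, 14 thick. z points out along the screw axis, away from the panel; the frame turns with the nut; flats face its +y and -y and every 60 degrees
- screw (a joint): turn of the zero screw in rad, seen looking down on its head: positive anticlockwise, range -2.2 to 3.0, starts between 0.6 and 1.4. With the nut loose it turns with 0.03 N m and stays where left; with the nut tight it is clamped and takes about 0.7 N m
- screw_head (a point): centre of the zero screw's flat steel spade head, on the screw axis, 62 mm out from the panel (head from 48 to 76 mm out), above the nut on a 10 mm stem: 20 mm wide (its x), 10 thick (its y), 28 long along the axis (its z, pointing out). The frame turns with the screw; the screw does not shift along its axis
- needle (a joint): reading of the needle in rad, seen from outside: 0 = on the zero mark (uphill), positive clockwise. It is 0.6 times the screw's angle: turning the screw clockwise brings a high needle back anticlockwise to zero. On zero means within 0.06 rad, 3.1 mm at the tip
- needle_tip (a point): tip of the black needle under the dial glass, 52 mm from the dial's centre
- rooster: painted terracotta rooster whistle, loose, 85 mm tall, 55 mm across; origin at the centre of its foot
- bull: small red clay bull, loose, 85 mm long along x, 70 mm tall; origin at the counter under its middle
- owl: black clay owl rattle, loose, 90 mm tall, 62 mm across; origin at the centre of its foot
- dish: terracotta dish with three 22 mm green glazed marbles in it, loose, 108 mm across, 22 mm tall; origin at the centre of its underside
- jarrito: terracotta mug, loose, 64 mm across, 62 mm tall; origin at the centre of its underside

How it is judged (in metres and radians):
On the way, in this order (a step that is already met when the one before it is completed fails the run):
1. the lock nut is slackened (value of joint nut above 0.4 rad), for 0.2 s.
2. with the nut slack, the screw is turned until the needle is on zero (value of joint nut above 0.35 rad and value of joint needle between -0.06 and 0.06 rad), for 0.2 s.
3. the lock nut is tight again (value of joint nut below 0.12 rad), for 0.2 s.
At the end, for the whole second after the job is handed in: the needle rests within 0.06 rad (3.1 mm at its tip) of the zero mark and the lock nut is tight (within 0.12 rad of where it was found, or tighter) (value of joint needle between -0.06 and 0.06 rad and value of joint nut below 0.12 rad and velocity of joint needle between -0.05 and 0.05 rad/s); the robot touches nothing.
It fails at once if the pan is pushed (contact force between any of the fingers, the arm and pan above 3 N).
It fails at once if a clay toy is moved or tipped (distance of any of rooster, bull, owl from where it was at the start of the episode above 0.02 m or angle between any of rooster, bull, owl's own z axis and vertical above 0.5 rad).
It fails at once if the dish of marbles is moved or tipped (distance of dish from where it was at the start of the episode above 0.02 m or angle between dish's own z axis and vertical above 0.4 rad).
It fails at once if the mug is moved or tipped (distance of jarrito from where it was at the start of the episode above 0.02 m or angle between jarrito's own z axis and vertical above 0.5 rad).
It also fails if it takes over 58 s, if anything falls off the work surface, if the arm or the gripper's body presses on something with over 40 N, if the wrist force passes 120 N, or if a joint passes its speed limit or range.

ROBOT

A 6-joint arm with a two-finger parallel gripper is mounted at the origin on the work surface. World frame = base frame: x ahead of the robot, y to its left, z up, the work surface at z = 0. Lengths are in mm, angles in rad, forces in N, time in s.
With the tool pointing down it reaches from about 275 to 1000 mm from the base axis. Payload 8.4 kg.
Tool frame: the origin (TCP) lies at the centre of the arm's flange, where the gripper is bolted on; the fingertips stand r.tip_extent ahead of it and the grasp point (between the pads) lies 155 mm ahead of it (r.tip_extent is the distance from the TCP to the fingertips, in mm); z points along the fingers, y is the direction in which the jaws open and shut (so a half turn about z gives the same grasp; the last joint's range is limited). The gripper opens to 85 mm and grips with 20 to 120 N. Pads are 22 mm wide; open, the fingers measure 114 mm over their backs; the gripper's body (76 mm by 85 mm) begins 54 mm behind the grasp point. The pads swing forward as they close: fully open they stand 13 mm farther back than shut.
Start: joints at [1.195, 0.353, 1.633, -0, 1.155, -0.002], TCP at [228.221, 581.846, 404.681] pointing down, gripper open.
Joint ranges: [-2.63, 2.63], [-0.92, 2.1], [0.06, 2.66], [-1.3, 4.44], [0, 2.69], [-3.02, 3.02]. Speed limits (rad/s): [2.22, 2.22, 2.79, 3.14, 3.14, 3.14].

INTERFACE

Orientations are given as [roll, pitch, yaw] about the fixed x, y, z axes, in that order (R = Rz(yaw) Ry(pitch) Rx(roll)).
In Python, from rig import sense, grab_frame, job, r gives the robot as it stands. The module is installed in compiled form; this text tells all that it offers.
- The arm moves only by the shell command python3 -m creep 'ROWS' [FORCE]. ROWS is JSON, a list of rows, each a list of 7 numbers: the turn, a rotation vector about the tool's x, y, z in rad, then the shift along the tool's x, y, z in mm, then the closure, from 0 (fully open) to 1 (shut). In form: [[wx, wy, wz, dx, dy, dz, fingers], ...]. A call has 1 to 10 rows; each row shifts and turns the pose as measured when the row begins, along the tool's axes as they then stand; what a row does not reach is not made up. A row lasts 1/12 s, in which the tool goes at most 41.7 mm and 7.16 degrees, less where a joint would pass 70% of its speed; a pose out of reach is approached as far as the arm can. A call with a gripper value outside its range is refused whole. The fingers move at their own pace and stop on an object; FORCE is the grip in N (left out, the last holds). Time passes only in rows, so rows that do not move let the fingers close. It gives the time, the measured TCP pose, the force and the opening at its end, in the units of the state.
- sense(): the state, without advancing time (a new reading comes with each control period).
- grab_frame(name): name is "scene" or "top" or "wrist"; returns a dict with "color" (384x512x3 uint8, red, green, blue), "mtx" (3x3 intrinsics, pixels), "T" (4x4, takes a point from camera to world coordinates). Camera axes: x right, y down, z forward; pixel columns grow to the right and rows downward; lengths in mm; the calibration is good to about 2 mm. A picture is of the moment at which its call begins. There is no depth.
- job.sign_off(): hands the job in, once; it reports no verdict.
The state is a dict: "clock": time; "qpos": joint angles; "qvel": joint speeds; "joint_efforts": joint torques, N m; "eef_pos": TCP position; "tcp_rot": TCP orientation; "contact_force": force on the tool from outside, world axes, zero at the start; "wrist_torque": the same for the moment, N m; "opening": opening from 0.0 (shut) to 1.0 (fully open).
Only numpy, scipy, OpenCV 4.12 (cv2) and the standard library are available. Lean on these libraries where they do the work, as an engineer would, in place of code of your own. Each camera call takes 0.05 s, during which the arm holds its last target.

## Working session

There is one attempt and no reset: what is moved stays moved. The work goes in short steps, Python scripts to look and compute and a shell command to move; the robot and the scene stay as the last step left them, time stands still between calls to the robot, and variables do not carry over. Pictures are saved under pics/ and viewed, and the job is handed in when it is done.

```bash
mkdir -p pics; ls
python3 - <<'E'
from rig import sense, grab_frame, job, r
import cv2
s=sense(); print(s); print(r.tip_extent)
for n in ["scene","top","wrist"]:
    f=grab_frame(n); cv2.imwrite(f"pics/{n}0.png",f["color"][:,:,::-1]); print(n,f["mtx"].tolist(),f["T"].round(4).tolist())
E
```

```text
pics
{'clock': 0.0, 'qpos': array([ 1.19460583e+00,  3.53607950e-01,  1.63414252e+00, -4.91226313e-06,
        1.15518668e+00, -2.42188935e-03]), 'qvel': array([-0.00052702, -0.00168393, -0.00076092, -0.00025409, -0.00140242,
        0.00014429]), 'joint_efforts': array([-4.33331679e-04, -6.05258989e+01, -3.42068803e+01, -4.14000363e-05,
        9.61326412e-03, -2.62431143e-05]), 'eef_pos': array([228.1289455 , 581.61934454, 403.98303472]), 'tcp_rot': array([-3.14024814e+00,  1.23516213e-06,  2.76782603e+00]), 'contact_force': array([-0.71083773, -0.10750849, -0.03589255]), 'wrist_torque': array([-6.01475158e-02,  5.05708412e-02, -2.93730771e-05]), 'opening': 1.0006538550753017}
173.4
scene [[399.5613995484341, 0.0, 258.84786194523707], [0.0, 399.5613995484341, 184.08735253098666], [0.0, 0.0, 1.0]] [[0.4855, 0.6272, -0.6091, 1184.0044], [0.8743, -0.3466, 0.3399, -361.7768], [0.0021, -0.6975, -0.7166, 785.8415], [0.0, 0.0, 0.0, 1.0]]
top [[393.7658838628464, 0.0, 252.97910874438688], [0.0, 393.7658838628464, 196.221735708654], [0.0, 0.0, 1.0]] [[0.0233, -0.9801, 0.1969, 397.8787], [-0.9997, -0.0226, 0.0059, -28.1354], [-0.0013, -0.197, -0.9804, 1233.2417], [0.0, 0.0, 0.0, 1.0]]
wrist [[276.412473967949, 0.0, 256.30160950077874], [0.0, 276.412473967949, 191.36465293519842], [0.0, 0.0, 1.0]] [[0.3659, 0.8963, 0.2505, 164.7679], [0.9307, -0.3522, -0.099, 606.289], [-0.0005, 0.2693, -0.963, 372.4343], [0.0, 0.0, 0.0, 1.0]]
```

View pics/scene0.png

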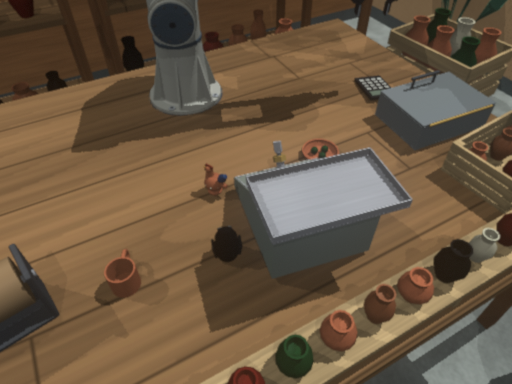

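View pics/top0.png

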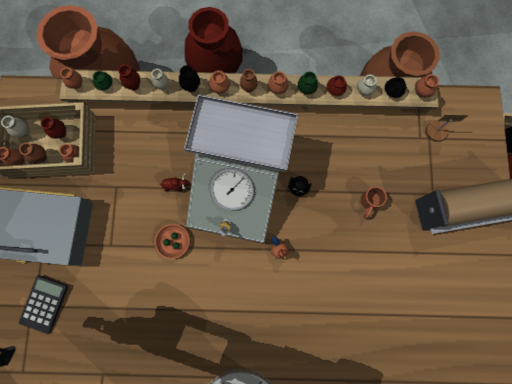

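View pics/wrist0.png

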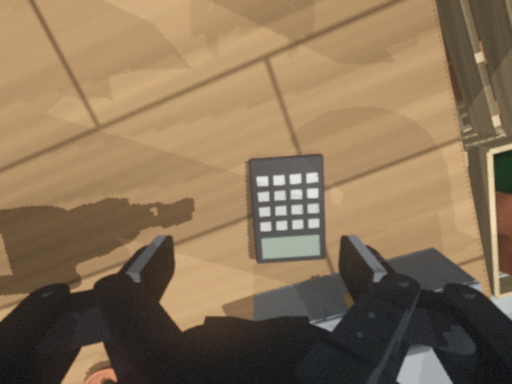

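Run:
```python
import cv2
a=cv2.imread("pics/top0.png")[90:260,150:320]; cv2.imwrite("pics/topz.png",cv2.resize(a,(595*1,595),interpolation=cv2.INTER_CUBIC))
a=cv2.imread("pics/scene0.png")[125:285,190:420]; cv2.imwrite("pics/scz.png",cv2.resize(a,None,fx=3.4,fy=3.4,interpolation=cv2.INTER_CUBIC))
```

```text
(no output)
```

View pics/topz.png

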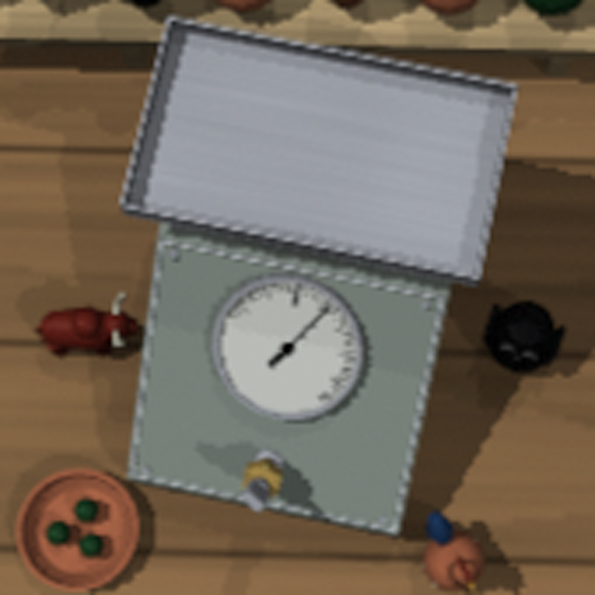

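View pics/scz.png

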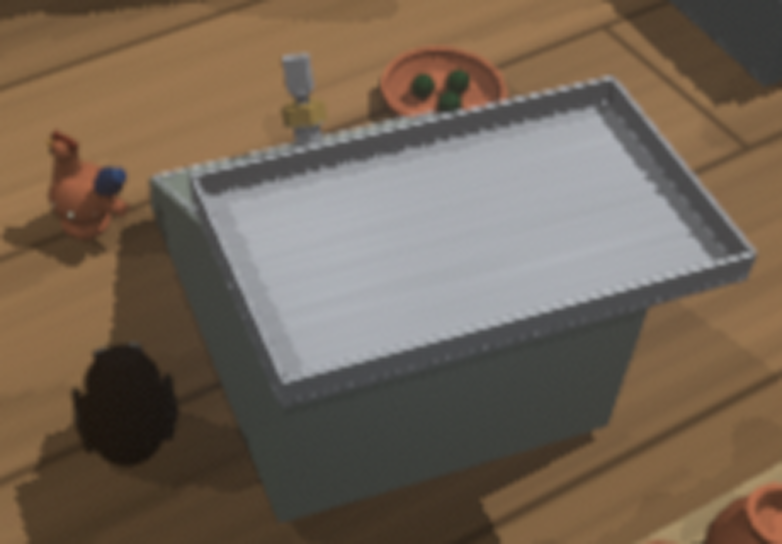

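```bash
cat > h.py <<'E'
import numpy as np, cv2
from scipy.optimize import least_squares
from scipy.spatial.transform import Rotation as R
from rig import sense, grab_frame, job, r
S,C=np.sin(np.radians(32)),np.cos(np.radians(32))
def panel(u,v,n): # u uphill from lower edge, v = y, n out
    return np.array([-150+u*C-n*S, v, 45+u*S+n*C])
def Tsc(p):
    return np.array([p[0],p[1],0]),R.from_euler('z',p[2]).as_matrix()
def proj(f,P):
    Ti=np.linalg.inv(f["T"]); q=(Ti[:3,:3]@P.T).T+Ti[:3,3]; q=q@f["mtx"].T
    return q[:,:2]/q[:,2:]
E
python3 - <<'E'
from h import *
f=grab_frame("top"); g=grab_frame("scene")
cr=lambda a:[150+a[0]/3.5-.4,90+a[1]/3.5-.4]
top=[((195,140,229),(170,18)),((195,-140,229),(516,90)),((35,-140,229),(480,282)),((35,140,229),(124,208)),
((-150,120,45),(130,478)),((-150,-120,45),(398,532)),(panel(150,0,8),(288,349)),(panel(40,0,76),(258,494)),(panel(202,0,6),(297,293))]
sc=[((195,140,229),(752,254)),((195,-140,229),(285,388)),((35,-140,229),(194,176)),((35,140,229),(612,80)),(panel(40,0,76),(297,57)),(panel(40,0,31),(302,117)),((150,-120,0),(286,520))]
cs=lambda a:[190+a[0]/3.4-.4,125+a[1]/3.4-.4]
P1=np.array([t[0] for t in top],float);Q1=np.array([cr(t[1]) for t in top])
P2=np.array([t[0] for t in sc],float);Q2=np.array([cs(t[1]) for t in sc])
def res(p,both=True,full=False):
    t,Rm=Tsc(p)
    a=proj(f,P1@Rm.T+t)-Q1; b=proj(g,P2@Rm.T+t)-Q2
    return np.concatenate([a.ravel(),b.ravel()]) if both else a.ravel()
for both in (False,True):
    s=least_squares(res,[550,30,-0.2],args=(both,),loss='soft_l1'); print(s.x); print(res(s.x,True).reshape(-1,2).round(1).tolist())
p=s.x; np.save("p.npy",p); t,Rm=Tsc(p)
for n in (31,62): print(n,Rm@panel(40,0,n)+t)
E
```

```text
[ 6.63898728e+02  3.37431383e+01 -1.84603108e-01]
[[-0.2, -0.4], [1.2, -1.3], [0.3, -0.3], [-1.1, -0.1], [-0.5, 0.3], [0.4, 1.2], [0.2, 0.2], [-1.2, 3.0], [0.6, -1.0], [0.3, -1.3], [-2.4, -2.9], [-2.7, -2.1], [-0.9, -2.5], [-1.6, -1.2], [-0.3, -1.8], [-3.5, 2.8]]
[ 6.66679796e+02  3.41833973e+01 -1.78746846e-01]
[[-0.8, -1.2], [0.7, -2.6], [0.1, -1.7], [-1.3, -0.8], [-0.4, -0.4], [0.6, 0.1], [0.2, -0.7], [-1.0, 2.1], [0.5, -2.0], [1.8, -0.9], [-0.5, -1.7], [-1.6, -1.0], [0.0, -2.1], [-1.2, -0.6], [0.1, -1.2], [-2.2, 3.8]]
31 [536.28539764  57.74242792  92.48626155]
62 [520.1196353   60.66317985 118.77575253]
```

```bash
cat >> h.py <<'E'
def target(n,phi=0,u=40,v=0,p=None):
    """TCP pose with grasp point n out on axis, jaw turned phi (rad, positive anticlockwise seen on head)"""
    p=np.load("p.npy") if p is None else p
    t,Rm=Tsc(p); ex=np.array([C,0,S]); ez=np.array([S,0,-C]); ey=np.cross(ez,ex)
    Rt=Rm@np.column_stack([ex,ey,ez])@R.from_euler('z',-phi).as_matrix()
    return Rm@panel(u,v,n+155)+t, Rt
def delta(n,phi=0,u=40,v=0,N=None):
    s=sense(); R0=R.from_euler('xyz',s['tcp_rot']).as_matrix(); P,Rt=target(n,phi,u,v)
    w=R.from_matrix(R0.T@Rt).as_rotvec(); d=P-s['eef_pos']
    if N is None: N=int(max(np.linalg.norm(w)/.115,np.linalg.norm(d)/38,1)+.99)
    print("clock",s['clock'],"q",s['qpos'].round(3),"F",s['contact_force'].round(1),"T",s['wrist_torque'].round(2),"open",round(s['opening'],3))
    print("w",w.round(3),"d tool",(R0.T@d).round(1),"N",N)
    print([ (w/N).round(3).tolist()+(R.from_rotvec(w*k/N).as_matrix().T@R0.T@d/N).round(1).tolist() for k in range(N)])
def axes():  # where are we in scale axis coords
    s=sense(); p=np.load("p.npy"); t,Rm=Tsc(p); R0=R.from_euler('xyz',s['tcp_rot']).as_matrix()
    g=Rm.T@(s['eef_pos']+155*R0[:,2]-t); q=g-panel(40,0,0)
    _,Rt=target(0); w=R.from_matrix(Rt.T@R0).as_rotvec()
    print("grasp pt u,v,n",np.round([q[0]*C+q[2]*S,q[1],-q[0]*S+q[2]*C],1),"phi",-w[2].round(3),"tilt",w[:2].round(3))
def snap(name,fn,box=None,scale=1,marks=None):
    f=grab_frame(name); a=f["color"][:,:,::-1].copy()
    if box: a=a[box[1]:box[3],box[0]:box[2]]
    cv2.imwrite(fn,cv2.resize(a,None,fx=scale,fy=scale,interpolation=cv2.INTER_CUBIC)); return f
E
python3 -c "
from h import *
delta(110)"
```

```text
clock 0.25 q [ 1.195  0.353  1.634  0.     1.155 -0.002] F [-0.3  0.5  0.6] T [ 0.04  0.   -0.03] open 1.001
w [-0.814  0.081  2.839] d tool [-356.5 -399.3  113.7] N 26
[[-0.031, 0.003, 0.109, -13.7, -15.4, 4.4], [-0.031, 0.003, 0.109, -15.3, -13.9, 3.9], [-0.031, 0.003, 0.109, -16.8, -12.3, 3.4], [-0.031, 0.003, 0.109, -18.0, -10.5, 3.0], [-0.031, 0.003, 0.109, -19.1, -8.5, 2.6], [-0.031, 0.003, 0.109, -19.9, -6.5, 2.3], [-0.031, 0.003, 0.109, -20.5, -4.3, 2.1], [-0.031, 0.003, 0.109, -20.8, -2.1, 2.0], [-0.031, 0.003, 0.109, -21.0, 0.1, 1.9], [-0.031, 0.003, 0.109, -20.8, 2.3, 1.8], [-0.031, 0.003, 0.109, -20.5, 4.5, 1.9], [-0.031, 0.003, 0.109, -19.9, 6.7, 2.0], [-0.031, 0.003, 0.109, -19.0, 8.7, 2.2], [-0.031, 0.003, 0.109, -18.0, 10.7, 2.4], [-0.031, 0.003, 0.109, -16.7, 12.5, 2.7], [-0.031, 0.003, 0.109, -15.3, 14.1, 3.1], [-0.031, 0.003, 0.109, -13.7, 15.6, 3.5], [-0.031, 0.003, 0.109, -11.9, 16.9, 4.0], [-0.031, 0.003, 0.109, -10.0, 18.0, 4.5], [-0.031, 0.003, 0.109, -8.0, 18.8, 5.0], [-0.031, 0.003, 0.109, -5.9, 19.4, 5.6], [-0.031, 0.003, 0.109, -3.8, 19.7, 6.2], [-0.031, 0.003, 0.109, -1.7, 19.8, 6.8], [-0.031, 0.003, 0.109, 0.5, 19.7, 7.4], [-0.031, 0.003, 0.109, 2.6, 19.3, 8.1], [-0.031, 0.003, 0.109, 4.6, 18.6, 8.7]]
```

```bash
python3 -m creep '[[-0.03,0,0.11,-14,-15,4,0],[-0.03,0,0.11,-15,-14,4,0],[-0.03,0,0.11,-17,-12,3,0],[-0.03,0,0.11,-18,-10.5,3,0],[-0.03,0,0.11,-19,-8.5,2.6,0],[-0.03,0,0.11,-20,-6.5,2.3,0],[-0.03,0,0.11,-20.5,-4,2,0],[-0.03,0,0.11,-21,-2,2,0],[-0.03,0,0.11,-21,0,2,0],[-0.03,0,0.11,-21,2,2,0]]'; python3 -c "
from h import *
delta(110)"
```

```text
clock: 1.08
eef_pos: [297.6, 382.2, 361.1]
tcp_rot: [2.893, -0.164, 1.635]
contact_force: [0.6, 0.1, -0.4]
opening: 1.001
clock 1.0833 q [ 0.936  0.121  2.07  -0.14   0.67   0.99 ] F [ 0.6  0.1 -0.4] T [-0.06  0.14 -0.02] open 1.001
w [-0.46   0.065  1.706] d tool [-316.6   89.4   41.9] N 16
[[-0.029, 0.004, 0.107, -19.8, 5.6, 2.6], [-0.029, 0.004, 0.107, -19.1, 7.6, 2.7], [-0.029, 0.004, 0.107, -18.2, 9.5, 2.9], [-0.029, 0.004, 0.107, -17.1, 11.3, 3.1], [-0.029, 0.004, 0.107, -15.8, 13.0, 3.4], [-0.029, 0.004, 0.107, -14.4, 14.5, 3.7], [-0.029, 0.004, 0.107, -12.8, 15.8, 4.1], [-0.029, 0.004, 0.107, -11.0, 16.9, 4.5], [-0.029, 0.004, 0.107, -9.2, 17.9, 5.0], [-0.029, 0.004, 0.107, -7.3, 18.6, 5.5], [-0.029, 0.004, 0.107, -5.3, 19.1, 6.0], [-0.029, 0.004, 0.107, -3.3, 19.4, 6.6], [-0.029, 0.004, 0.107, -1.2, 19.4, 7.1], [-0.029, 0.004, 0.107, 0.8, 19.2, 7.7], [-0.029, 0.004, 0.107, 2.8, 18.8, 8.2], [-0.029, 0.004, 0.107, 4.8, 18.2, 8.8]]
```

```bash
python3 -m creep '[[-0.03,0,0.107,-20,5.6,2.6,0],[-0.03,0,0.107,-19,7.6,2.7,0],[-0.03,0,0.107,-18,9.5,3,0],[-0.03,0,0.107,-17,11.3,3,0],[-0.03,0,0.107,-16,13,3.4,0],[-0.03,0,0.107,-14.5,14.5,3.7,0],[-0.03,0,0.107,-13,16,4,0],[-0.03,0,0.107,-11,17,4.5,0],[-0.03,0,0.107,-9,18,5,0],[-0.03,0,0.107,-7,18.6,5.5,0]]'; python3 -c "
from h import *
delta(110)"
```

```text
clock: 1.92
eef_pos: [365.9, 179.9, 318.6]
tcp_rot: [2.935, -0.456, 0.488]
contact_force: [0.5, 0.3, 0.7]
opening: 1.002
clock 1.9167 q [ 0.549  0.054  2.312 -0.631  0.403  2.219] F [0.5 0.3 0.7] T [-0.02  0.22  0.  ] open 1.002
w [-0.123  0.037  0.588] d tool [-16.  104.   45.3] N 6
[[-0.021, 0.006, 0.098, -2.7, 17.3, 7.6], [-0.021, 0.006, 0.098, -1.0, 17.4, 7.9], [-0.021, 0.006, 0.098, 0.6, 17.2, 8.3], [-0.021, 0.006, 0.098, 2.3, 16.9, 8.6], [-0.021, 0.006, 0.098, 3.8, 16.4, 9.0], [-0.021, 0.006, 0.098, 5.3, 15.8, 9.3]]
```

```bash
python3 -m creep '[[-0.02,0.006,0.098,-2.7,17.3,7.6,0],[-0.02,0.006,0.098,-1,17.4,8,0],[-0.02,0.006,0.098,0.6,17.2,8.3,0],[-0.02,0.006,0.098,2.3,17,8.6,0],[-0.02,0.006,0.098,4,16.5,9,0],[-0.02,0.006,0.098,5.3,16,9.3,0],[0,0,0,0,0,0,0]]'; python3 -c "
from h import *
delta(110);axes();f=snap('wrist','pics/w1.png')
t,Rm=Tsc(np.load('p.npy'));print(proj(f,np.array([Rm@panel(40,0,n)+t for n in(0,24,38,48,76)]+[Rm@panel(u,0,8)+t for u in (150,202)])).round(0))"
```

```text
clock: 2.5
eef_pos: [414.8, 71.4, 289.4]
tcp_rot: [-3.123, -0.559, -0.225]
contact_force: [-0.6, 0.3, 0.5]
opening: 1.0
clock 2.5 q [ 0.26   0.137  2.335 -0.989  0.279  2.959] F [-0.6  0.3  0.5] T [0.05 0.24 0.07] open 1.0
w [ 0.005 -0.001 -0.039] d tool [-1.3 -8.1 -2.4] N 1
[[0.005, -0.001, -0.039, -1.3, -8.1, -2.4]]
grasp pt u,v,n [  1.   -9.  107.6] phi -0.039 tilt [-0.005  0.001]
[[245. 197.]
 [244. 206.]
 [244. 212.]
 [243. 216.]
 [241. 233.]
 [237.  57.]
 [233. -26.]]
```

View pics/w1.png

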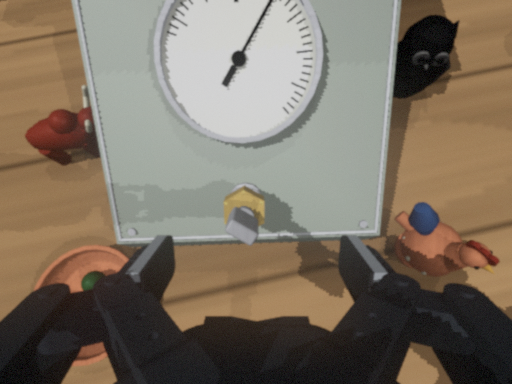

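```bash
python3 -c "
from h import *
snap('top','pics/t1.png',(150,90,320,320),3)"
```

```text
(no output)
```

View pics/t1.png

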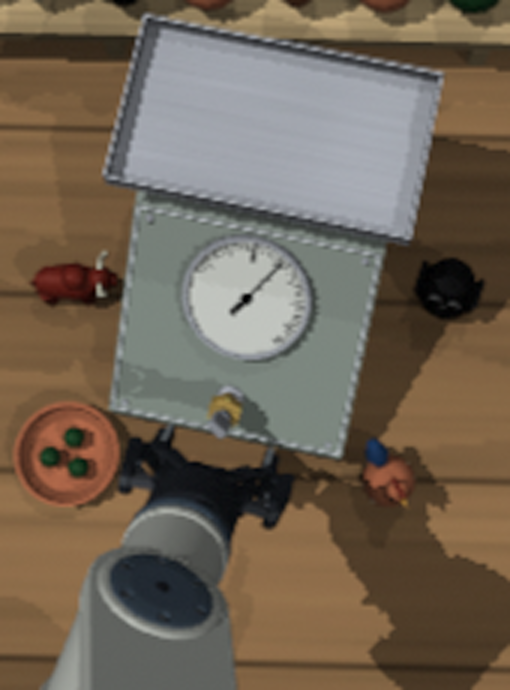

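```bash
cat >> h.py <<'E'
def back(f,px,n):
    """pixel -> panel coords (u,v) at height n out"""
    t,Rm=Tsc(np.load("p.npy")); K=f["mtx"]; T=f["T"]
    d=Rm.T@T[:3,:3]@np.linalg.solve(K,np.array([px[0],px[1],1.])); o=Rm.T@(T[:3,3]-t)
    N=np.array([-S,0,C]); k=(N@(panel(0,0,n)-o))/(N@d); q=o+k*d-panel(0,0,0)
    return np.array([q[0]*C+q[2]*S,q[1]])
def ang(a,b): # clockwise from uphill, seen from outside; uphill=u, clockwise -> -v
    d=b-a; return np.arctan2(-d[1],d[0])
E
python3 -c "
from h import *
a=cv2.imread('pics/w1.png')[160:260,190:310];cv2.imwrite('pics/w1z.png',cv2.resize(a,None,fx=6,fy=6,interpolation=cv2.INTER_CUBIC))
f=grab_frame('wrist')
h=back(f,(238,58),8);print(h,ang(h,back(f,(269,3),8)),ang(h,back(f,(226,83),8)))
f=grab_frame('top')
c=lambda x,y:(150+x/3-.4,90+y/3-.4)
h=back(f,c(246,298),8);z=back(f,c(255,250),8);print(h,z,ang(h,z),ang(h,back(f,c(281,262),8)))
"
```

```text
[149.1303455    2.44132229] 0.5973650964247091 -2.612118425279737
[148.80428266   1.09863897] [ 1.97836717e+02 -3.29720990e-02] 0.023074730791718283 0.5707514457886064
```

View pics/w1z.png

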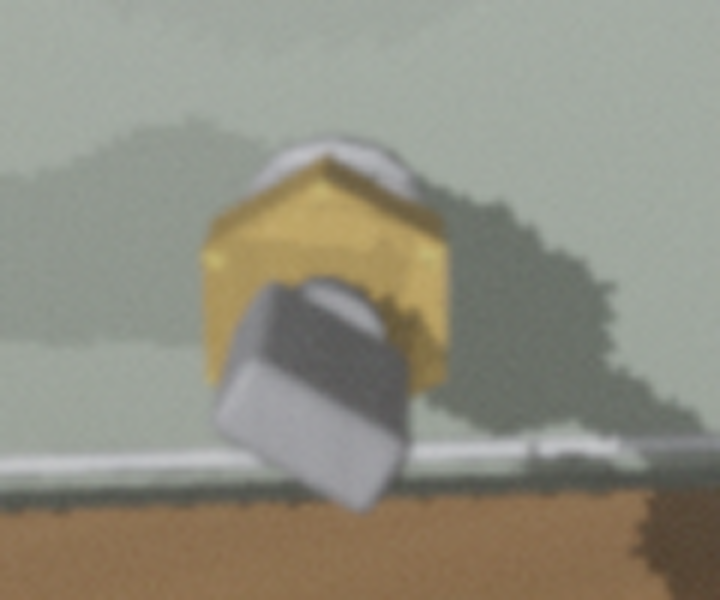

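```bash
cat >> h.py <<'E'
Ry=lambda a:R.from_euler('y',a).as_matrix(); Rz=lambda a:R.from_euler('z',a).as_matrix()
def fk(q,k):
    a1,z1,L2,L3,e,d6=k
    A=Rz(q[0]); p=np.array([a1,0,z1])
    B=Ry(q[1]); p=p+B@[0,0,L2]
    B=Ry(q[1]+q[2]); p=p+B@[e,0,L3]
    W=B@Rz(q[3])@Ry(q[4]); p=p+W@[0,0,d6]
    return A@p, A@W@Rz(q[5])
E
python3 - <<'E'
from h import *
D=[([1.19460583e+00,3.53607950e-01,1.63414252e+00,0,1.15518668e+00,-2.42e-03],[228.13,581.62,403.98],[-3.14,0,2.768]),
([0.936,0.121,2.07,-0.14,0.67,0.99],[297.6,382.2,361.1],[2.893,-0.164,1.635]),
([0.549,0.054,2.312,-0.631,0.403,2.219],[365.9,179.9,318.6],[2.935,-0.456,0.488]),
([0.26,0.137,2.335,-0.989,0.279,2.959],[414.8,71.4,289.4],[-3.123,-0.559,-0.225])]
s=sense();D.append((s['qpos'],s['eef_pos'],s['tcp_rot']))
def res(k): return np.concatenate([fk(q,k)[0]-p for q,p,_ in D])
s=least_squares(res,[0,330,450,450,0,100],x_scale=100); print(s.x.round(1)); print(s.fun.round(1))
for q,p,o in D: 
    M=fk(q,s.x)[1].T@R.from_euler('xyz',o).as_matrix(); print(R.from_matrix(M).as_rotvec().round(3))
E
```

```text
[  5.9 288.2 562.6 489.1  56.8 162.2]
[ 1.4 -0.6 -0.1  0.9 -0.6  0.1 -0.  -0.1 -0.   0.   0.3 -0.  -0.2  0.1
 -0. ]
[0.    0.    1.571]
[1.000e-03 0.000e+00 1.571e+00]
[ 1.000e-03 -0.000e+00  1.571e+00]
[-1.000e-03 -0.000e+00  1.572e+00]
[0.    0.    1.571]
```

```bash
cat >> h.py <<'E'
K=[5.9,288.2,562.6,489.1,56.8,162.2]
LO=np.array([-2.63,-.92,.06,-1.3,0,-3.02]);HI=np.array([2.63,2.1,2.66,4.44,2.69,3.02])
def ik(P,Rt,q0,unb=True):
    Z=Rz(np.pi/2)
    def fun(q):
        p,M=fk(q,K); return np.concatenate([(p-P)/100,R.from_matrix((M@Z).T@Rt).as_rotvec()])
    b=(-np.inf,np.inf) if unb else (LO,HI)
    s=least_squares(fun,q0,bounds=b); return s.x,np.abs(s.fun).max()
E
python3 - <<'E'
from h import *
q0=sense()['qpos']
for n in (110,75,62,45,31):
    P,Rt=target(n,0); q,e=ik(P,Rt@Rz(np.pi),q0-[0,0,0,0,0,3.14]); print(n,q.round(3),e.round(4))
    q0=q+[0,0,0,0,0,3.14]
E
```

```text
110 [ 0.281  0.135  2.331 -0.974  0.288 -0.219] 0.0
75 [ 0.258  0.229  2.32  -1.245  0.239  0.042] 0.0
62 [ 0.25   0.263  2.314 -1.363  0.227  0.156] 0.0
45 [ 0.24   0.308  2.305 -1.525  0.217  0.314] 0.0
31 [ 0.232  0.345  2.296 -1.659  0.214  0.444] 0.0
```

```bash
cat >> h.py <<'E'
def target(n,phi=0,u=40,v=0,beta=0.0,half=True):
    p=np.load("p.npy"); t,Rm=Tsc(p); ex=np.array([C,0,S]); ez=np.array([S,0,-C]); ey=np.cross(ez,ex)
    Rt=Rm@Ry(beta)@np.column_stack([ex,ey,ez])@Rz(-phi+(np.pi if half else 0))
    return Rm@panel(u,v,n)+t-155*Rt[:,2], Rt
def delta(n,phi=0,u=40,v=0,beta=0.0,N=None,turn=None):
    s=sense(); R0=R.from_euler('xyz',s['tcp_rot']).as_matrix(); P,Rt=target(n,phi,u,v,beta)
    w=R.from_matrix(R0.T@Rt).as_rotvec(); d=P-s['eef_pos']
    if turn and w[2]*turn<0 : w=w*(1-2*np.pi/np.linalg.norm(w))
    if N is None: N=int(max(np.linalg.norm(w)/.118,np.linalg.norm(d)/38,1)+.99)
    q,e=ik(P,Rt,np.r_[s['qpos'][:5],s['qpos'][5]+w[2]])
    print("clock",s['clock'],"q",s['qpos'].round(3),"F",s['contact_force'].round(1),"T",s['wrist_torque'].round(2),"open",round(s['opening'],3))
    print("w",w.round(3),"d tool",(R0.T@d).round(1),"N",N,"qgoal",q.round(3),e.round(3))
    for k in range(N): print((w/N).round(3).tolist(),(R.from_rotvec(w*k/N).as_matrix().T@R0.T@d/N).round(1).tolist())
def axes():
    s=sense(); p=np.load("p.npy"); t,Rm=Tsc(p); R0=R.from_euler('xyz',s['tcp_rot']).as_matrix()
    g=Rm.T@(s['eef_pos']+155*R0[:,2]-t); q=g-panel(40,0,0); y=Rm.T@R0[:,0]
    ux=np.array([C,0,S]); phi=np.arctan2(-y[1],-(y@ux)); z=Rm.T@R0[:,2]
    print("grasp pt u,v,n",np.round([q@ux,q[1],-q[0]*S+q[2]*C],1),"phi",phi.round(3),"tilt u,v",(z@ux).round(3),z[1].round(3))
E
python3 - <<'E'
from h import *
delta(100,0,beta=.09,turn=-1)
q0=sense()['qpos']-[0,0,0,0,0,3.14]
for n,b in ((100,.09),(62,.05),(62,.08),(45,.09),(31,.09),(31,.1),(33,.09)):
    P,Rt=target(n,0,beta=b); q,e=ik(P,Rt,q0); print(n,b,q.round(3),e.round(4)); q0=q
E
```

```text
clock 2.7 q [ 0.265  0.135  2.335 -0.984  0.279  2.949] F [ 0.1 -0.7  0.7] T [0.06 0.27 0.03] open 1.003
w [ 0.145  0.    -3.168] d tool [13.3 -6.5  9.4] N 27 qgoal [ 0.245  0.162  2.275 -0.612  0.329 -0.602] 0.0
[0.005, 0.0, -0.117] [0.5, -0.2, 0.3]
[0.005, 0.0, -0.117] [0.5, -0.2, 0.3]
[0.005, 0.0, -0.117] [0.5, -0.1, 0.4]
[0.005, 0.0, -0.117] [0.5, -0.0, 0.4]
[0.005, 0.0, -0.117] [0.5, 0.0, 0.4]
[0.005, 0.0, -0.117] [0.5, 0.1, 0.4]
[0.005, 0.0, -0.117] [0.5, 0.1, 0.4]
[0.005, 0.0, -0.117] [0.5, 0.2, 0.3]
[0.005, 0.0, -0.117] [0.5, 0.3, 0.3]
[0.005, 0.0, -0.117] [0.4, 0.3, 0.3]
[0.005, 0.0, -0.117] [0.4, 0.4, 0.3]
[0.005, 0.0, -0.117] [0.4, 0.4, 0.3]
[0.005, 0.0, -0.117] [0.3, 0.5, 0.3]
[0.005, 0.0, -0.117] [0.2, 0.5, 0.3]
[0.005, 0.0, -0.117] [0.2, 0.5, 0.3]
[0.005, 0.0, -0.117] [0.1, 0.5, 0.3]
[0.005, 0.0, -0.117] [0.1, 0.6, 0.3]
[0.005, 0.0, -0.117] [-0.0, 0.6, 0.3]
[0.005, 0.0, -0.117] [-0.1, 0.6, 0.3]
[0.005, 0.0, -0.117] [-0.1, 0.5, 0.3]
[0.005, 0.0, -0.117] [-0.2, 0.5, 0.3]
[0.005, 0.0, -0.117] [-0.3, 0.5, 0.3]
[0.005, 0.0, -0.117] [-0.3, 0.5, 0.3]
[0.005, 0.0, -0.117] [-0.4, 0.4, 0.3]
[0.005, 0.0, -0.117] [-0.4, 0.4, 0.3]
[0.005, 0.0, -0.117] [-0.5, 0.3, 0.3]
[0.005, 0.0, -0.117] [-0.5, 0.3, 0.3]
100 0.09 [ 0.245  0.162  2.275 -0.612  0.329 -0.602] 0.0
62 0.05 [ 0.235  0.259  2.284 -1.008  0.234 -0.209] 0.0
62 0.08 [ 0.226  0.258  2.266 -0.823  0.25  -0.4  ] 0.0
45 0.09 [ 0.214  0.301  2.252 -0.859  0.23  -0.37 ] 0.0
31 0.09 [ 0.207  0.335  2.243 -0.947  0.211 -0.286] 0.0
31 0.1 [ 0.205  0.335  2.237 -0.878  0.217 -0.358] 0.0
33 0.09 [ 0.208  0.33   2.245 -0.934  0.214 -0.299] 0.0
```

```bash
for i in 1 2; do :; done; python3 -m creep '[[0,0,-0.12,0,0,0,0],[0,0,-0.12,0,0,0,0],[0,0,-0.12,0,0,0,0],[0,0,-0.12,0,0,0,0],[0,0,-0.12,0,0,0,0],[0,0,-0.12,0,0,0,0],[0,0,-0.12,0,0,0,0],[0,0,-0.12,0,0,0,0],[0,0,-0.12,0,0,0,0],[0,0,-0.12,0,0,0,0]]'
python3 -m creep '[[0,0,-0.12,0,0,0,0],[0,0,-0.12,0,0,0,0],[0,0,-0.12,0,0,0,0],[0,0,-0.12,0,0,0,0],[0,0,-0.12,0,0,0,0],[0,0,-0.12,0,0,0,0],[0,0,-0.12,0,0,0,0],[0,0,-0.12,0,0,0,0],[0,0,-0.12,0,0,0,0],[0,0,-0.12,0,0,0,0]]'
python3 -c "
from h import *
axes();delta(100,0,beta=.07)
q0=sense()['qpos']
for b in (.05,.06,.07):
    P,Rt=target(31,0,beta=b); q,e=ik(P,Rt,q0);print(b,q.round(3))
"
```

```text
clock: 3.53
eef_pos: [412.2, 82.2, 293.7]
tcp_rot: [2.609, -0.196, 1.097]
contact_force: [0.5, -0.1, -0.3]
opening: 1.0
clock: 4.37
eef_pos: [409.8, 91.5, 297.4]
tcp_rot: [2.743, 0.419, 2.212]
contact_force: [-1.2, 0.4, 0.0]
opening: 1.003
grasp pt u,v,n [ -0.4  15.1 119. ] phi -0.673 tilt u,v 0.011 0.028
clock 4.3667 q [ 0.308  0.116  2.335 -0.959  0.281  0.459] F [-1.2  0.4  0. ] T [0.05 0.23 0.01] open 1.003
w [ 0.054  0.068 -0.672] d tool [-16.9  -1.   19.1] N 6 qgoal [ 0.251  0.161  2.287 -0.691  0.312 -0.52 ] 0.0
[0.009, 0.011, -0.112] [-2.8, -0.2, 3.2]
[0.009, 0.011, -0.112] [-2.8, -0.4, 3.2]
[0.009, 0.011, -0.112] [-2.8, -0.7, 3.1]
[0.009, 0.011, -0.112] [-2.7, -1.0, 3.1]
[0.009, 0.011, -0.112] [-2.6, -1.3, 3.1]
[0.009, 0.011, -0.112] [-2.5, -1.5, 3.1]
0.05 [ 0.218  0.338  2.267 -1.26   0.199  0.034]
0.06 [ 0.215  0.337  2.261 -1.178  0.2   -0.05 ]
0.07 [ 0.213  0.336  2.255 -1.098  0.203 -0.132]
```

```bash
python3 -m creep '[[0.009,0.011,-0.115,-2.8,-0.2,3.2,0.2],[0.009,0.011,-0.115,-2.8,-0.4,3.2,0.3],[0.009,0.011,-0.115,-2.8,-0.7,3.2,0.35],[0.009,0.011,-0.115,-2.7,-1,3.2,0.35],[0.009,0.011,-0.115,-2.6,-1.3,3.2,0.35],[0.009,0.011,-0.112,-2.5,-1.5,3.2,0.35],[0,0,0,0,0,0,0.35]]'
python3 -c "
from h import *
axes();delta(80,0,beta=.07)
"
```

```text
clock: 4.95
eef_pos: [428.0, 83.9, 290.0]
tcp_rot: [-3.109, 0.491, 3.047]
contact_force: [-0.8, 0.4, 0.3]
opening: 0.649
grasp pt u,v,n [  0.    7.7 102.7] phi 0.074 tilt u,v -0.067 0.007
clock 4.95 q [ 0.267  0.157  2.285 -0.689  0.315 -0.583] F [-0.8  0.4  0.3] T [-0.    0.2  -0.02] open 0.649
w [0.007 0.004 0.074] d tool [-1.5 -6.8 22.6] N 1 qgoal [ 0.239  0.213  2.28  -0.782  0.274 -0.434] 0.0
[0.007, 0.004, 0.074] [-1.5, -6.8, 22.6]
```

```bash
python3 -m creep '[[0.003,0.002,0.037,-0.7,-3.7,10,0.35],[0.003,0.002,0.037,-0.7,-3.7,10,0.35],[0,0,0,0,0,0,0.35]]'
python3 -c "
from h import *
axes();delta(60,0,beta=.07)
f=snap('wrist','pics/w2.png')
"
```

```text
clock: 5.2
eef_pos: [437.5, 77.2, 274.1]
tcp_rot: [3.132, 0.491, 2.954]
contact_force: [-0.7, -0.4, -0.5]
opening: 0.65
grasp pt u,v,n [ 0.4  2.5 83.7] phi -0.008 tilt u,v -0.067 0.006
clock 5.2 q [ 0.243  0.203  2.282 -0.764  0.275 -0.442] F [-0.7 -0.4 -0.5] T [0.06 0.24 0.03] open 0.65
w [ 0.006  0.003 -0.008] d tool [-1.6 -1.7 23.7] N 1 qgoal [ 0.228  0.263  2.271 -0.893  0.241 -0.328] 0.0
[0.006, 0.003, -0.008] [-1.6, -1.7, 23.7]
```

View pics/w2.png

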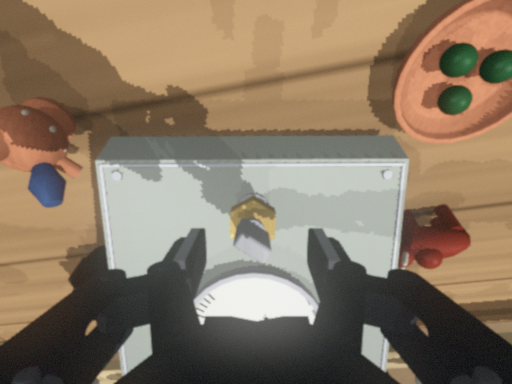

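```bash
python3 -m creep '[[0.006,0.003,-0.008,-1,-2.5,12,0.35],[0,0,0,-0.5,0,12,0.35],[0,0,0,0,0,0,0.35]]'
python3 -c "
from h import *
axes();delta(31,0,beta=.07)
"
```

```text
clock: 5.5
eef_pos: [449.0, 74.4, 255.4]
tcp_rot: [3.14, 0.491, 2.965]
contact_force: [-0.1, -0.1, 0.1]
opening: 0.65
grasp pt u,v,n [ 0.5  1.3 61.6] phi 0.002 tilt u,v -0.067 0.003
clock 5.5 q [ 0.23   0.259  2.273 -0.889  0.24  -0.333] F [-0.1 -0.1  0.1] T [0.08 0.29 0.02] open 0.65
w [0.003 0.003 0.002] d tool [-2.  -1.  30.5] N 1 qgoal [ 0.213  0.336  2.255 -1.098  0.203 -0.132] 0.0
[0.003, 0.003, 0.002] [-2.0, -1.0, 30.5]
```

```bash
python3 -m creep '[[0.003,0.003,0,-0.7,-0.6,10,0.35],[0,0,0,-0.7,-0.6,10,0.35],[0,0,0,-0.6,-0.4,9,0.35],[0,0,0,0,0,0,0.35]]'
python3 -c "
from h import *
axes();delta(31,0,beta=.07)
f=snap('wrist','pics/w3.png',(150,150,370,330),3);snap('top','pics/t3.png',(190,150,270,250),6)
"
```

```text
clock: 5.83
eef_pos: [463.3, 71.9, 232.8]
tcp_rot: [3.141, 0.491, 2.965]
contact_force: [-0.4, 0.2, -0.0]
opening: 0.646
grasp pt u,v,n [ 0.8  1.2 34.7] phi 0.002 tilt u,v -0.067 0.002
clock 5.8333 q [ 0.216  0.326  2.257 -1.072  0.206 -0.158] F [-0.4  0.2 -0. ] T [ 0.02  0.18 -0.07] open 0.646
w [0.002 0.002 0.002] d tool [ 0.2 -1.   3.8] N 1 qgoal [ 0.213  0.336  2.255 -1.098  0.203 -0.132] 0.0
[0.002, 0.002, 0.002] [0.2, -1.0, 3.8]
```

View pics/w3.png

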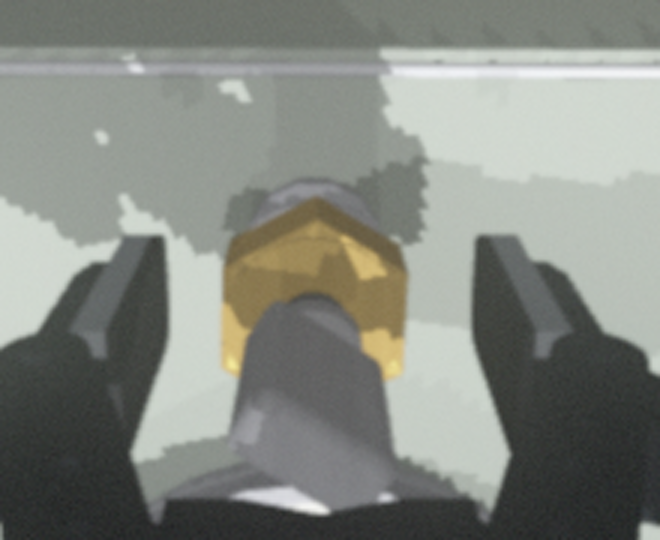

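View pics/t3.png

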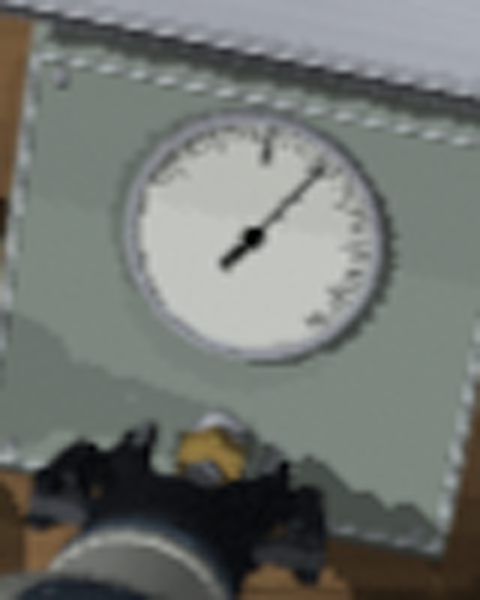

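```bash
python3 -m creep '[[0,0,0,0.2,-1,4,0.35],[0,0,0,0,0,0,0.6],[0,0,0,0,0,0,0.8],[0,0,0,0,0,0,0.8],[0,0,0,0,0,0,0.8],[0,0,0,0,0,0,0.8]]' 50
python3 -c "
from h import *
axes();delta(31,0.0,beta=.07)
f=snap('wrist','pics/w4.png',(150,150,370,330),3)
"
```

```text
clock: 6.43
eef_pos: [463.5, 70.9, 232.6]
tcp_rot: [-3.141, 0.493, 2.966]
contact_force: [9.5, -2.0, -15.1]
opening: 0.337
grasp pt u,v,n [ 1.4  0.1 34.4] phi 0.003 tilt u,v -0.065 0.001
clock 6.4333 q [ 0.214  0.326  2.258 -1.089  0.205 -0.144] F [  9.5  -2.  -15.1] T [0.04 0.11 0.22] open 0.337
w [0.001 0.005 0.003] d tool [ 0.4 -0.   3.5] N 1 qgoal [ 0.213  0.336  2.255 -1.098  0.203 -0.132] 0.0
[0.001, 0.005, 0.003] [0.4, -0.0, 3.5]
```

View pics/w4.png

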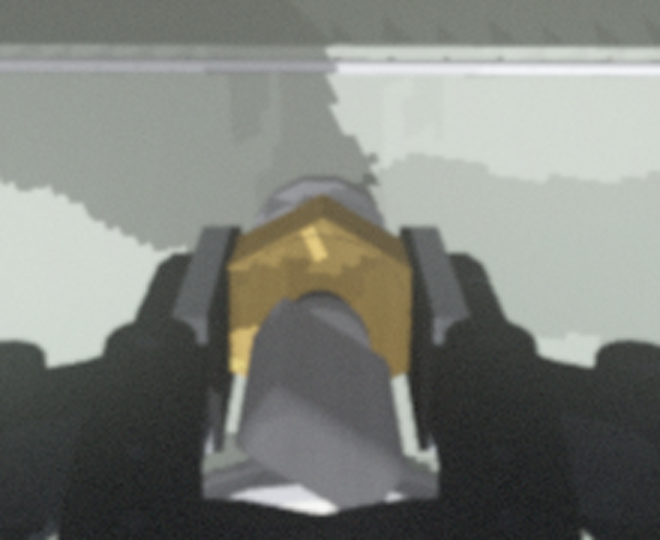

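```bash
python3 -m creep '[[0,0,-0.1,0,0,0,0.8],[0,0,-0.1,0,0,0,0.8],[0,0,-0.1,0,0,0,0.8],[0,0,-0.1,0,0,0,0.8]]' 50
python3 -c "
from h import *
axes();delta(34.4,0.65,u=40.5,beta=.065)
"
```

```text
clock: 6.82
eef_pos: [463.7, 71.2, 232.7]
tcp_rot: [-2.93, 0.448, -2.859]
contact_force: [6.3, 0.6, -11.6]
opening: 0.338
grasp pt u,v,n [ 1.4  0.4 34.3] phi 0.414 tilt u,v -0.067 0.0
clock 6.8167 q [ 0.214  0.326  2.257 -1.079  0.206 -0.564] F [  6.3   0.6 -11.6] T [-0.34 -0.11 -0.52] open 0.338
w [ 0.001 -0.001 -0.237] d tool [1.2 0.2 0. ] N 2 qgoal [ 0.215  0.328  2.259 -1.105  0.205 -0.773] 0.0
[0.001, -0.001, -0.118] [0.6, 0.1, 0.0]
[0.001, -0.001, -0.118] [0.6, 0.2, 0.0]
```

```bash
python3 -m creep '[[0,0,-0.11,0.3,0,0,0.8],[0,0,-0.11,0.3,0,0,0.8],[0,0,-0.05,0,0,0,0.8],[0,0,0,0,0,0,0.8]]' 50
python3 -c "
from h import *
axes();delta(34.4,0.65,u=40.5,beta=.065)
f=snap('wrist','pics/w5.png',(150,150,370,330),3)
"
```

```text
clock: 7.15
eef_pos: [463.6, 71.6, 232.9]
tcp_rot: [-2.809, 0.369, -2.556]
contact_force: [7.1, -0.8, -13.4]
opening: 0.339
grasp pt u,v,n [ 1.2  0.8 34.6] phi 0.703 tilt u,v -0.067 0.001
clock 7.15 q [ 0.215  0.326  2.257 -1.074  0.207 -0.856] F [  7.1  -0.8 -13.4] T [-0.59 -0.28 -0.29] open 0.339
w [ 0.002 -0.001  0.052] d tool [1.2 0.2 0.3] N 1 qgoal [ 0.215  0.328  2.259 -1.105  0.205 -0.773] 0.0
[0.002, -0.001, 0.052] [1.2, 0.2, 0.3]
```

View pics/w5.png

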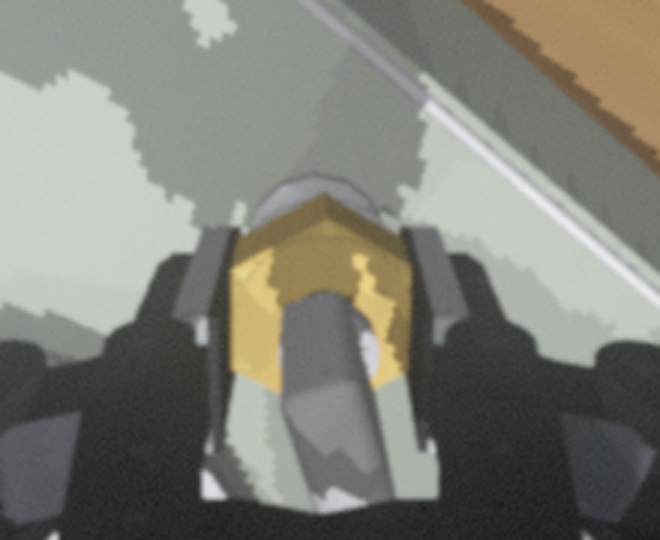

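```bash
python3 -m creep '[[0,0,0,0,0,0,0.5],[0,0,0,0,0,0,0.4],[0,0,0,0,0,0,0.4],[0,0,-0.06,0,0,-10,0.4],[0,0,-0.06,0,0,-10,0.4],[0,0,-0.06,0,0,-10,0.4],[0,0,-0.06,0,0,0,0.4],[0,0,0,0,0,0,0.4]]' 30
python3 -c "
from h import *
axes();delta(65,0.95,beta=.05)
f=snap('wrist','pics/w6.png',(150,150,370,330),3)
"
```

```text
clock: 7.87
eef_pos: [448.2, 74.8, 262.2]
tcp_rot: [-2.732, 0.281, -2.312]
contact_force: [-0.3, -0.2, 0.1]
opening: 0.602
grasp pt u,v,n [ 3.6  1.5 67.7] phi 0.95 tilt u,v -0.066 0.003
clock 7.8667 q [ 0.231  0.242  2.27  -0.839  0.253 -1.331] F [-0.3 -0.2  0.1] T [ 0.08  0.22 -0.03] open 0.602
w [ 0.015 -0.007 -0.001] d tool [4.4 4.2 3. ] N 1 qgoal [ 0.237  0.251  2.286 -0.987  0.238 -1.179] 0.0
[0.015, -0.007, -0.001] [4.4, 4.2, 3.0]
```

View pics/w6.png

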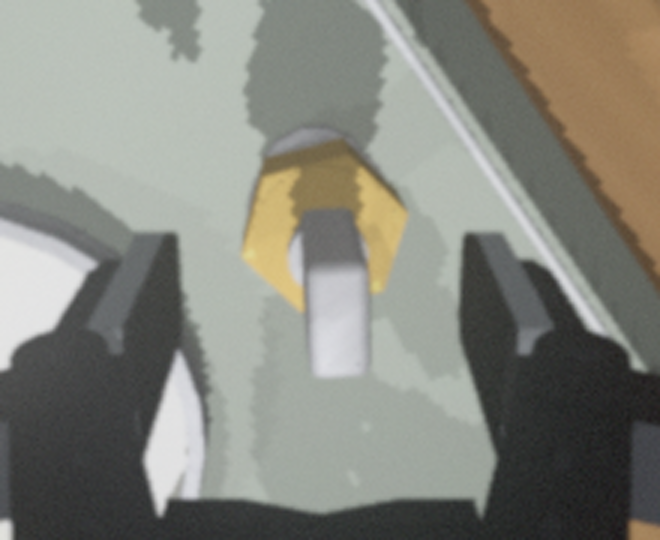

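```bash
python3 -m creep '[[0.008,-0.004,0,2.2,2.1,1.5,0.4],[0.007,-0.003,0,2.2,2.1,1.5,0.4],[0,0,0,0,0,0,0.4]]' 30
python3 -c "
from h import *
axes();delta(65,0.95,beta=.05)
"
```

```text
clock: 8.17
eef_pos: [444.5, 74.4, 257.0]
tcp_rot: [-2.718, 0.293, -2.319]
contact_force: [-0.9, 0.3, 0.1]
opening: 0.601
grasp pt u,v,n [ 0.6  0.1 65.1] phi 0.939 tilt u,v -0.048 0.0
clock 8.1667 q [ 0.237  0.25   2.286 -0.991  0.238 -1.163] F [-0.9  0.3  0.1] T [ 0.01  0.22 -0.02] open 0.601
w [-0.002  0.001 -0.012] d tool [0.2 0.1 0.1] N 1 qgoal [ 0.237  0.251  2.286 -0.987  0.238 -1.179] 0.0
[-0.002, 0.001, -0.012] [0.2, 0.1, 0.1]
```

```bash
python3 -m creep '[[0,0,0,0,0,0,0.7],[0,0,0,0,0,0,1],[0,0,0,0,0,0,1],[0,0,0,0,0,0,1],[0,0,0,0,0,0,1],[0,0,0,0,0,0,1]]' 30
python3 -c "
from h import *
axes();delta(65,0.0,beta=.05)
f=snap('wrist','pics/w7.png',(150,150,370,330),3)
"
```

```text
clock: 8.67
eef_pos: [444.7, 74.4, 257.0]
tcp_rot: [-2.72, 0.294, -2.323]
contact_force: [-0.6, -0.2, 0.8]
opening: 0.143
grasp pt u,v,n [ 0.5  0.1 65. ] phi 0.935 tilt u,v -0.049 -0.0
clock 8.6667 q [ 0.236  0.25   2.285 -0.984  0.238 -1.167] F [-0.6 -0.2  0.8] T [ 0.01  0.3  -0.02] open 0.143
w [-0.     0.001  0.934] d tool [0.4 0.3 0.1] N 8 qgoal [ 0.237  0.251  2.286 -0.987  0.238 -0.229] 0.0
[-0.0, 0.0, 0.117] [0.0, 0.0, 0.0]
[-0.0, 0.0, 0.117] [0.0, 0.0, 0.0]
[-0.0, 0.0, 0.117] [0.1, 0.0, 0.0]
[-0.0, 0.0, 0.117] [0.1, 0.0, 0.0]
[-0.0, 0.0, 0.117] [0.1, 0.0, 0.0]
[-0.0, 0.0, 0.117] [0.1, 0.0, 0.0]
[-0.0, 0.0, 0.117] [0.1, -0.0, 0.0]
[-0.0, 0.0, 0.117] [0.1, -0.0, 0.0]
```

View pics/w7.png

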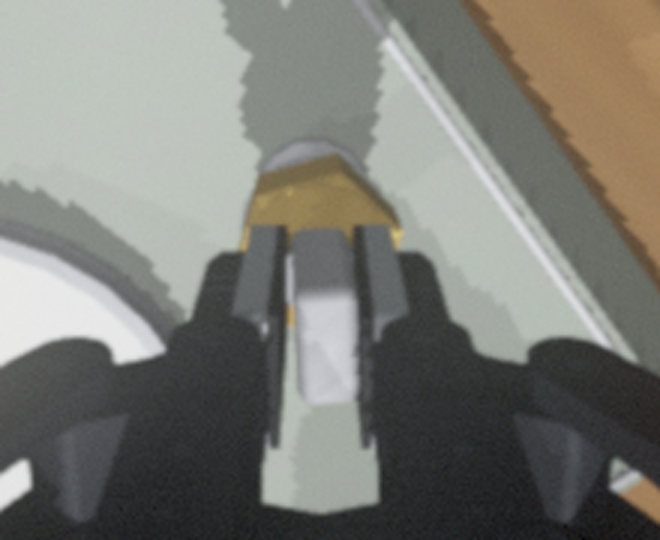

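```bash
python3 -m creep '[[0,0,0,0,0,0,1],[0,0,0,0,0,0,1],[0,0,0,0,0,0,1]]' 30
python3 -m creep '[[0,0,0.1,0,0,0,1],[0,0,0.1,0,0,0,1],[0,0,0.1,0,0,0,1],[0,0,0.1,0,0,0,1]]' 30
python3 -c "
from h import *
axes();delta(65,0.0,beta=.05)
f=snap('wrist','pics/w8.png',(150,150,370,330),3);snap('top','pics/t8.png',(190,150,270,250),6)
"
```

```text
clock: 8.97
eef_pos: [444.7, 74.5, 256.9]
tcp_rot: [-2.72, 0.294, -2.323]
contact_force: [-0.8, 0.4, 0.7]
opening: 0.142
clock: 9.3
eef_pos: [444.6, 74.5, 257.0]
tcp_rot: [-2.87, 0.436, -2.738]
contact_force: [-0.9, -0.2, 1.7]
opening: 0.141
grasp pt u,v,n [ 0.5  0.1 65. ] phi 0.522 tilt u,v -0.049 -0.0
clock 9.3 q [ 0.236  0.25   2.285 -0.983  0.238 -0.755] F [-0.9 -0.2  1.7] T [0.08 0.31 0.11] open 0.141
w [-0.     0.001  0.522] d tool [0.4 0.1 0.1] N 5 qgoal [ 0.237  0.251  2.286 -0.987  0.238 -0.229] 0.0
[-0.0, 0.0, 0.104] [0.1, 0.0, 0.0]
[-0.0, 0.0, 0.104] [0.1, 0.0, 0.0]
[-0.0, 0.0, 0.104] [0.1, -0.0, 0.0]
[-0.0, 0.0, 0.104] [0.1, -0.0, 0.0]
[-0.0, 0.0, 0.104] [0.1, -0.0, 0.0]
```

View pics/w8.png

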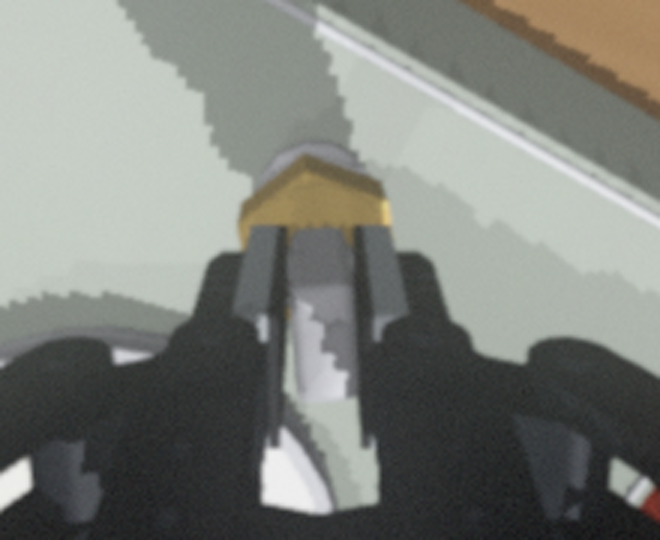

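View pics/t8.png

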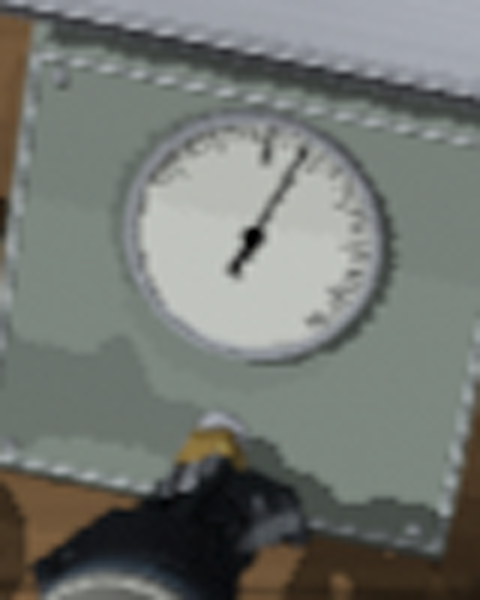

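```bash
python3 -m creep '[[0,0,0.1,0.1,0,0,1],[0,0,0.1,0.1,0,0,1],[0,0,0.1,0.1,0,0,1],[0,0,0.1,0.1,0,0,1],[0,0,0.09,0,0,0,1],[0,0,0,0,0,0,1]]' 30
python3 -c "
from h import *
axes()
f=snap('top','pics/t9.png',(190,150,270,250),6)
"
```

```text
clock: 9.9
eef_pos: [444.6, 74.4, 256.9]
tcp_rot: [-3.121, 0.509, 3.006]
contact_force: [-2.0, -0.2, 1.3]
opening: 0.138
grasp pt u,v,n [ 0.5  0.2 65. ] phi 0.038 tilt u,v -0.049 0.0
```

View pics/t9.png

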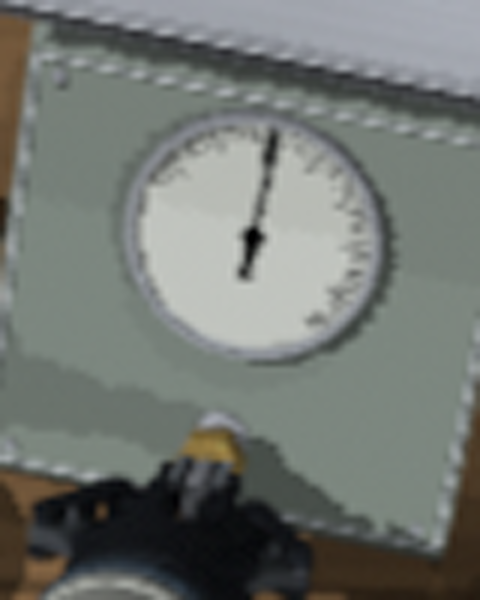

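```bash
cat > needle.py <<'E'
from h import *
import sys
def polar(f):
    g=cv2.cvtColor(f["color"],cv2.COLOR_RGB2GRAY).astype(np.float32)
    t,Rm=Tsc(np.load("p.npy")); th=np.arange(-.9,.9,.01); rr=np.arange(20,58,1.)
    c=[150,0]
    out=np.zeros((len(rr),len(th)),np.float32)
    P=np.array([[Rm@panel(CU+a*np.cos(b),CV-a*np.sin(b),8)+t for b in th] for a in rr]).reshape(-1,3)
    q=proj(f,P).astype(np.float32).reshape(len(rr),len(th),2)
    return th,rr,cv2.remap(g,q[...,0],q[...,1],cv2.INTER_CUBIC)
CU,CV=148.8,1.1
th,rr,m=polar(grab_frame("top"))
d=(np.median(m,axis=1,keepdims=True)-m).clip(20)-20
for lo,hi in((22,38),(40,46),(46,54)):
    s=d[(rr>=lo)&(rr<hi)].sum(0); k=np.argmax(s); w=slice(max(k-12,0),k+13); print(lo,hi,"peak",th[k].round(3),"centroid",((s[w]*th[w]).sum()/s[w].sum()).round(3))
cv2.imwrite("pics/%s"%sys.argv[1],cv2.resize(m[::-1],None,fx=4,fy=8,interpolation=cv2.INTER_CUBIC))
E
python3 needle.py pol1.png
```

```text
22 38 peak 0.08 centroid 0.078
40 46 peak 0.05 centroid 0.046
46 54 peak 0.05 centroid 0.044[ WARN:0@2.369] global loadsave.cpp:1063 imwrite_ Unsupported depth image for selected encoder is fallbacked to CV_8U.
```

View pics/pol1.png

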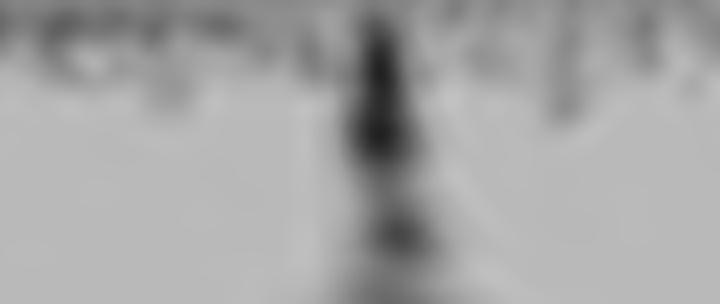

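```bash
sed -i 's/^th,rr,m=polar(grab_frame("top"))/f=grab_frame("top")\nif len(sys.argv)>2: f["color"]=cv2.imread(sys.argv[2])[:,:,::-1].copy()\nth,rr,m=polar(f)/' needle.py; python3 needle.py pol0.png pics/top0.png 2>/dev/null
```

```text
22 38 peak 0.61 centroid 0.605
40 46 peak 0.01 centroid 0.01
46 54 peak 0.59 centroid 0.587
```

View pics/pol0.png

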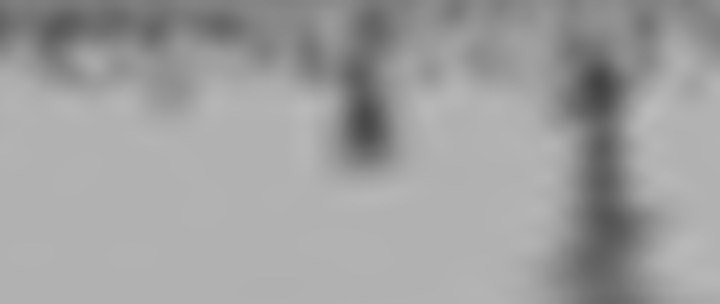

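```bash
python3 -m creep '[[0,0,0.04,0,0,0,1],[0,0,0.04,0,0,0,1],[0,0,0,0,0,0,1]]' 30
python3 -c "
from h import *
axes()
f=snap('top','pics/t10.png',(190,150,270,250),6)
"; python3 needle.py pol2.png 2>/dev/null
```

```text
clock: 10.3
eef_pos: [444.6, 74.4, 256.9]
tcp_rot: [3.125, 0.509, 2.931]
contact_force: [-1.8, 0.1, 0.3]
opening: 0.139
grasp pt u,v,n [ 0.5  0.2 65. ] phi -0.028 tilt u,v -0.049 0.0
22 38 peak 0.03 centroid 0.034
40 46 peak 0.01 centroid 0.014
46 54 peak 0.03 centroid 0.02
```

View pics/pol2.png

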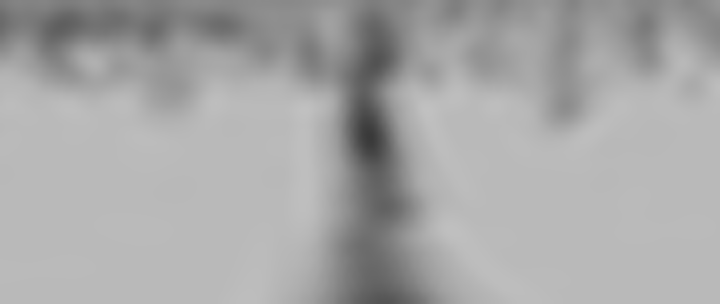

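View pics/t10.png

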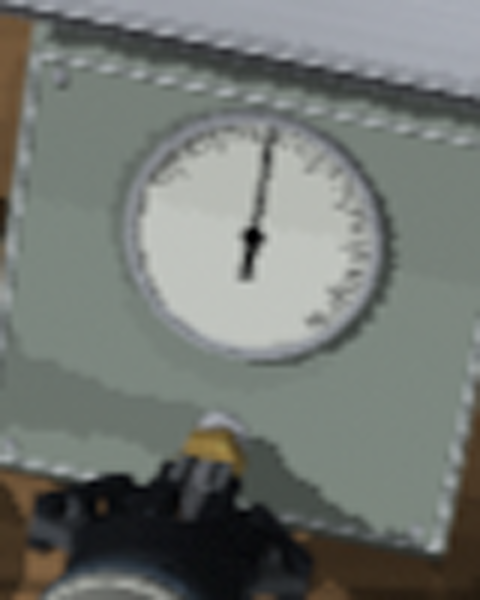

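```bash
python3 -m creep '[[0,0,0,0,0,0,0.8],[0,0,0,0,0,0,0.5],[0,0,0,0,0,0,0.35],[0,0,0,0,0,0,0.35],[0,0,-0.11,0,0,0,0.35],[0,0,-0.11,0,0,0,0.35],[0,0,-0.11,0,0,0,0.35],[0,0,-0.11,0,0,0,0.35],[0,0,-0.11,0,0,0,0.35],[0,0,-0.11,0,0,0,0.35]]' 50
python3 -c "
from h import *
axes();delta(50,0.7,u=40.5,beta=.065)
f=snap('wrist','pics/w11.png',(150,150,370,330),3)
"; python3 needle.py pol3.png 2>/dev/null
```

```text
clock: 11.23
eef_pos: [445.2, 74.6, 257.1]
tcp_rot: [-2.808, 0.394, -2.585]
contact_force: [0.8, 0.1, 0.4]
opening: 0.65
grasp pt u,v,n [ 1.2  0.5 64.9] phi 0.669 tilt u,v -0.048 0.001
clock 11.2333 q [ 0.236  0.251  2.285 -0.986  0.237 -0.899] F [0.8 0.1 0.4] T [ 0.09  0.17 -0.02] open 0.65
w [-0.01   0.014 -0.032] d tool [-1.8 -1.9 14.9] N 1 qgoal [ 0.224  0.289  2.268 -0.988  0.224 -0.936] 0.0
[-0.01, 0.014, -0.032] [-1.8, -1.9, 14.9]
22 38 peak 0.03 centroid 0.033
40 46 peak 0.01 centroid 0.014
46 54 peak 0.03 centroid 0.019
```

View pics/w11.png

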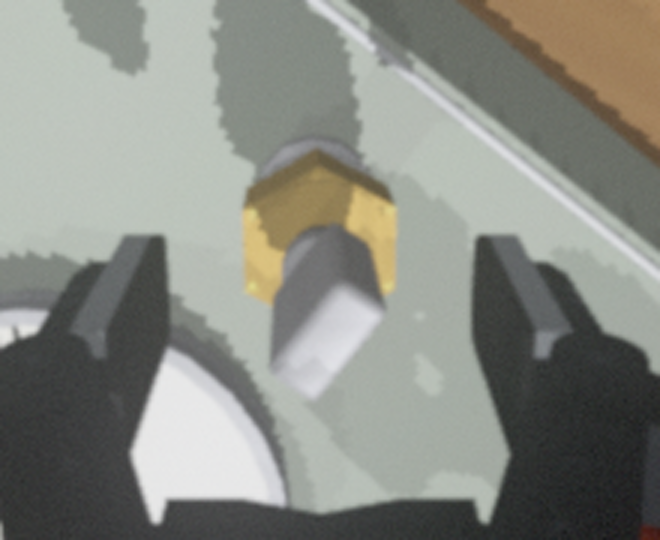

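```bash
python3 -m creep '[[-0.01,0.014,-0.032,-0.9,-1,8,0.35],[0,0,0,-0.9,-0.9,8,0.35],[0,0,0,0,0,0,0.35]]' 50
python3 -c "
from h import *
axes();delta(33,0.7,u=40.5,beta=.065)
"
```

```text
clock: 11.58
eef_pos: [455.3, 72.5, 244.4]
tcp_rot: [-2.813, 0.375, -2.571]
contact_force: [-0.5, -0.2, 0.3]
opening: 0.648
grasp pt u,v,n [ 0.6  0.2 48.8] phi 0.688 tilt u,v -0.065 0.0
clock 11.5833 q [ 0.223  0.291  2.268 -0.991  0.223 -0.921] F [-0.5 -0.2  0.3] T [ 0.04  0.24 -0.  ] open 0.648
w [ 0.     0.    -0.013] d tool [-0.6 -0.7 15.8] N 1 qgoal [ 0.215  0.332  2.259 -1.116  0.204 -0.812] 0.0
[0.0, 0.0, -0.013] [-0.6, -0.7, 15.8]
```

```bash
python3 -m creep '[[0,0,-0.007,-0.3,-0.4,8,0.35],[0,0,-0.006,-0.3,-0.4,8,0.35],[0,0,0,0,0,0,0.35],[0,0,0,0,0,0,0.6],[0,0,0,0,0,0,0.8],[0,0,0,0,0,0,0.8],[0,0,0,0,0,0,0.8],[0,0,0,0,0,0,0.8]]' 60
python3 -c "
from h import *
axes();delta(34,-0.05,u=40.5,beta=.065)
f=snap('wrist','pics/w12.png',(150,150,370,330),3)
"; python3 needle.py pol3.png 2>/dev/null
```

```text
clock: 12.25
eef_pos: [462.9, 71.1, 231.3]
tcp_rot: [-2.815, 0.376, -2.574]
contact_force: [9.7, -1.1, -15.1]
opening: 0.342
grasp pt u,v,n [ 0.1  0.3 33.6] phi 0.685 tilt u,v -0.066 0.001
clock 12.25 q [ 0.215  0.329  2.26  -1.103  0.204 -0.809] F [  9.7  -1.1 -15.1] T [-0.14 -0.04  0.02] open 0.342
w [ 0.001 -0.     0.734] d tool [-0.1 -0.3 -0.4] N 7 qgoal [ 0.215  0.329  2.259 -1.108  0.205 -0.07 ] 0.0
[0.0, -0.0, 0.105] [-0.0, -0.0, -0.1]
[0.0, -0.0, 0.105] [-0.0, -0.0, -0.1]
[0.0, -0.0, 0.105] [-0.0, -0.0, -0.1]
[0.0, -0.0, 0.105] [-0.0, -0.0, -0.1]
[0.0, -0.0, 0.105] [-0.0, -0.0, -0.1]
[0.0, -0.0, 0.105] [-0.0, -0.0, -0.1]
[0.0, -0.0, 0.105] [-0.0, -0.0, -0.1]
22 38 peak 0.03 centroid 0.033
40 46 peak 0.01 centroid 0.014
46 54 peak 0.03 centroid 0.02
```

View pics/w12.png

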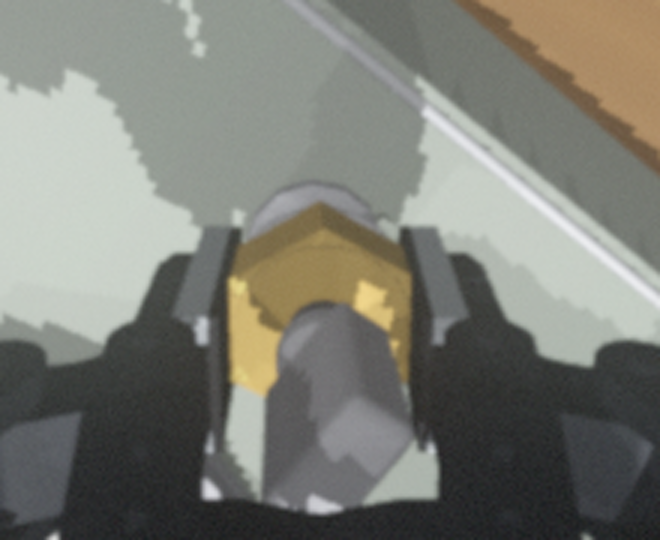

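```bash
python3 -m creep '[[0,0,0.1,0,0,0,0.8],[0,0,0.1,0,0,0,0.8],[0,0,0.1,0,0,0,0.8],[0,0,0.1,0,0,0,0.8],[0,0,0.1,0,0,0,0.8],[0,0,0.1,0,0,0,0.8],[0,0,0.1,0,0,0,0.8],[0,0,0,0,0,0,0.8]]' 60
python3 -c "
from h import *
axes();delta(34,-0.05,u=40.5,beta=.065)
f=snap('wrist','pics/w13.png',(150,150,370,330),3)
"; python3 needle.py pol3.png 2>/dev/null
```

```text
clock: 13.02
eef_pos: [462.8, 71.3, 231.5]
tcp_rot: [3.113, 0.491, 2.904]
contact_force: [6.8, -2.9, -12.7]
opening: 0.336
grasp pt u,v,n [ 0.1  0.5 33.8] phi -0.052 tilt u,v -0.066 0.001
clock 13.0167 q [ 0.215  0.328  2.259 -1.095  0.204 -0.082] F [  6.8  -2.9 -12.7] T [ 0.57 -0.2   0.36] open 0.336
w [ 0.001 -0.002 -0.002] d tool [-0.2 -0.3 -0.2] N 1 qgoal [ 0.215  0.329  2.259 -1.108  0.205 -0.07 ] 0.0
[0.001, -0.002, -0.002] [-0.2, -0.3, -0.2]
22 38 peak 0.03 centroid 0.033
40 46 peak 0.01 centroid 0.014
46 54 peak 0.03 centroid 0.02
```

View pics/w13.png

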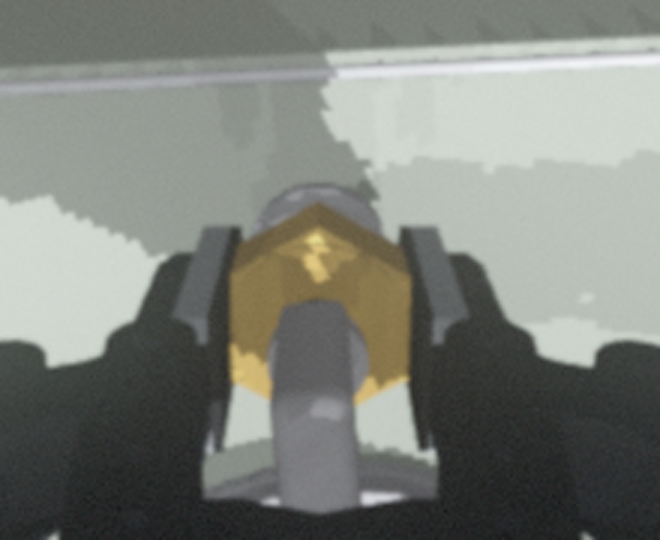

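```bash
python3 -m creep '[[0,0,0,0,0,0,0.6],[0,0,0,0,0,0,0.4],[0,0,0,0,0,0,0.35],[0,0,0,0,0,0,0.35],[0,0,0,0.5,0,-12,0.35],[0,0,0,0.5,0,-15,0.35],[0,0,0,0.5,0,-20,0.35],[0,0,0,0,0,-20,0.35],[0,0,0,0,0,-20,0.35],[0,0,0,0,0,-10,0.35]]' 50
python3 -c "
from h import *
axes()
f=snap('wrist','pics/w14.png',(150,130,370,310),3);snap('top','pics/t14.png',(150,90,320,290),3.5)
"; python3 needle.py pol3.png 2>/dev/null
```

```text
clock: 13.95
eef_pos: [413.9, 80.0, 318.8]
tcp_rot: [3.115, 0.486, 2.909]
contact_force: [0.2, -0.2, -0.3]
opening: 0.647
grasp pt u,v,n [  3.4   0.4 134.3] phi -0.048 tilt u,v -0.071 0.002
22 38 peak 0.03 centroid 0.033
40 46 peak 0.01 centroid 0.014
46 54 peak 0.03 centroid 0.02
```

View pics/w14.png

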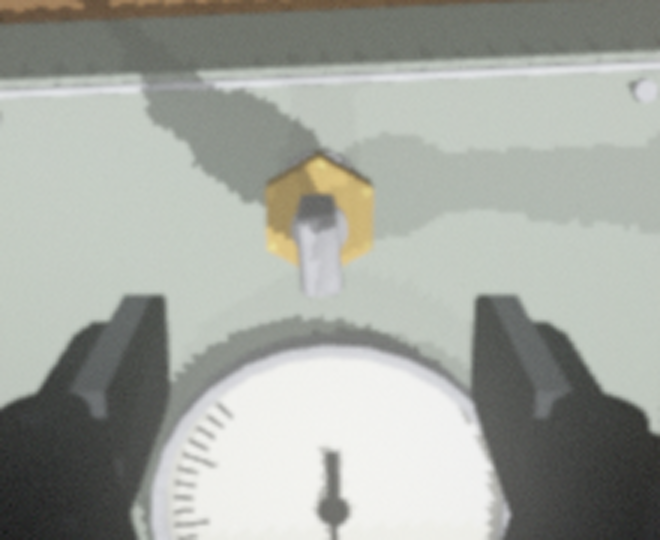

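View pics/t14.png

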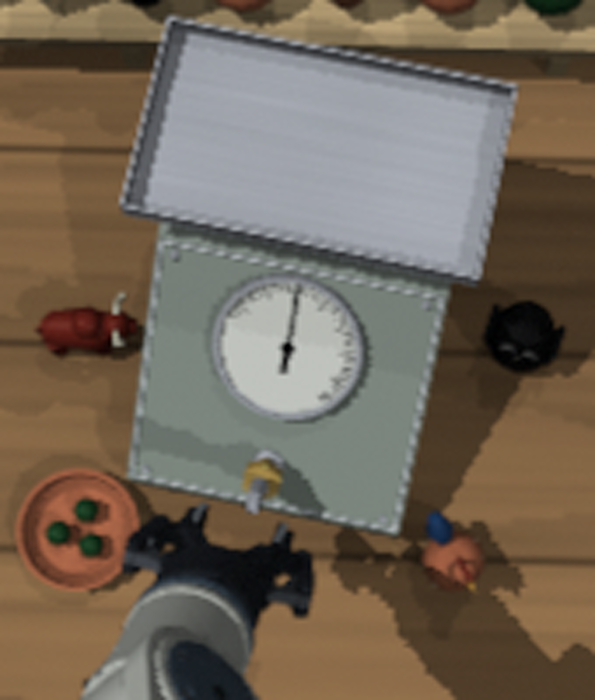

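```bash
python3 -c "
from rig import job,sense
print(job.sign_off(), sense()['contact_force'].round(2))"
```

```text
the job is handed in; nothing more can be done
the job is handed in; nothing more can be done
```

The needle now points to the zero mark and the lock nut is tight again. I handed the job in at about 14 s of the 58 s allowed.

- **What I did:** I turned the lock nut about 0.70 rad anticlockwise. I then turned the screw head about 0.96 rad clockwise, until the needle lay over the broad zero mark. Last, I tightened the nut to about -0.05 rad, slightly tighter than found, and drew the open gripper back about 100 mm along the screw axis. I judged the nut angles from the jaw angle while gripping, with wrist pictures before and after.
- **Needle:** The last top view puts the needle within about 0.02 rad of the zero mark. The reading did not change when I released the screw, tightened the nut or released the nut. The top view fits the needle at 0.02 rad near its tip and 0.033 rad lower down, and the mark itself at about 0.01 to 0.02 rad. The wrist view also put the needle at 0 within 0.02 rad.
- **Surroundings:** The measured force on the tool was under 1 N at the end. In the last top view the pan, rooster, bull, owl and dish look the same as at the start. The mug was outside that picture, but the arm never went near it.
- **Changes on the way:** Coming straight at the nut would have driven the fourth joint past its range. I gave the gripper a half turn and tilted it about 0.05 to 0.07 rad towards vertical, and no joint left its range.

The sign-off gave no verdict.

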